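Shut the red air valve under the sliding cover

TASK

The red air valve in the blue box on the lab bench has to be shut: slide the green cover along its track, off the opening and all the way to the other end of the box, then push the red handle round clockwise until it is fully shut, straight across its pipe. Push things only; do not lift the cover out of its track or pick anything up. Leave the cover open, and leave the blue handle and the other things on the bench as they are.

Things in the scene. Friction and masses are not known exactly. Their poses are not given: they have to be found in the camera images.
- valve_box: blue steel air-valve box fixed to the bench, 170 (its x) x 470 (its y) x 80 mm tall; origin at the centre of its underside. On top a track runs along its y, 157 wide, 454 mm long, running surface 70 mm above the bench, walls 10 mm above that all round (end walls stop the cover). Behind its deck end stands a pressure gauge: box x 81 to 103, y 132 to 188, up to 116 mm tall
- opening (a point): centre of the opening in the -y half of the track, at its running surface (70 mm up): 130 mm in the box's x, 219 mm in its y; the two valves are in it, hidden by the cover at the start
- deck (a point): centre of the plain aluminium deck that fills the +y half of the track, at its running surface (70 mm up); the cover parks on it
- cover: green loose cover plate lying in the track, 152 (x) x 225 (y) x 5 mm, about 0.35 to 0.6 kg, axes as the box's; origin at the centre of its underside. At the start it hides the opening: its y in the box frame is -112 to -95 mm; against the stop at the deck end it is +114 mm. Friction drag 1 to 6 N
- rib (a point): middle of the top of the black rib that stands across the cover's middle: 90 mm long in x, 12 mm thick in y, rising 24 mm above the plate (from 75 to 99 mm above the bench). Its -y face can be pushed with the fingers to slide the cover towards +y
- red_handle (a joint): angle of the red valve handle, rad: 0 = open (along the pipe, pointing to the box's -x), 1.571 = shut, at its stop (across the pipe, pointing to the box's +y). Starts at 0 to 0.3. Shuts clockwise seen from above, about the vertical through red_pivot; stays where left; takes about 2 N at 40 mm from the pivot
- red_pivot (a point): centre of the red handle's hub (24 mm across) on its turning axis, at the height of the handle's top (62 mm above the bench, 8 mm below the track). It is in one of the two bays: box frame x = +35 mm, y = -165 or -75 mm; the blue valve is in the other bay.
- red_tip (a point): middle of the red handle's free end, top edge, 62 mm from the pivot. The handle is a red plastic bar 14 mm wide and 14 mm tall (48 to 62 mm above the bench) reaching from the hub to this end; below it are a steel valve body and a steel pipe along the box's x, topping out 39 mm above the bench.
- blue_pivot (a point): centre of the blue handle's hub (24 mm across) on its turning axis, at the height of the handle's top (62 mm above the bench, 8 mm below the track). It is in one of the two bays: box frame x = +35 mm, y = -165 or -75 mm; the red valve is in the other bay.
- blue_tip (a point): middle of the blue handle's free end, top edge, 62 mm from the pivot. The handle is a blue plastic bar 14 mm wide and 14 mm tall (48 to 62 mm above the bench) reaching from the hub to this end; below it are a steel valve body and a steel pipe along the box's x, topping out 39 mm above the bench.
- blue_handle (a joint): angle of the blue valve handle in rad, same meaning and size as the red one; starts between 0 and 0.2 and is to be left as it is
- screw_jar: closed glass jar with a yellow cap, 48 mm across, 65 mm tall, loose; origin at the centre of its underside; stands in front of (robot's side of) the box; to be left alone
- power_brick: white plastic power adapter, 50 x 75 x 30 mm, loose; origin at the centre of its underside; lies in front of the box; to be left alone
- tape_roll: roll of blue tape lying flat, 64 mm across, 20 mm tall, loose; origin at the centre of its underside; lies behind the box; to be left alone
- screwdriver: screwdriver about 180 mm long lying on the bench, loose; to be left alone
- kit_board: black circuit kit on a wooden base, 120 x 170 x 21 mm, loose; origin at the centre of its underside; to be left alone
- mug: white mug, 76 mm across, 90 mm tall, loose; origin at the centre of its underside; to be left alone
- meter: yellow hand meter, 130 x 70 x 40 mm, lying on its back, loose; origin at the centre of its underside; to be left alone

How it is judged:
On the way, in this order (a step that is already met when the one before it is completed fails the run):
1. the cover lies flat in its track at the deck end, while the red handle is not yet shut (y of cover in the frame of valve_box above 0.09 m and z of cover in the frame of valve_box between 0.064 and 0.077 m and value of joint red_handle below 1 rad), for 0.2 s.
2. the red handle is pushed fully shut (value of joint red_handle above 1.45 rad), for 0.2 s.
At the end, for the whole second after the job is handed in: The cover lies flat in its track within about 25 mm of the stop at the deck end, the red handle is at least 1.45 rad round (within 7 degrees of fully shut), both are at rest, and the tip of the blue handle is within 12 mm of where it started (y of cover in the frame of valve_box above 0.09 m and z of cover in the frame of valve_box between 0.064 and 0.077 m and value of joint red_handle above 1.45 rad and velocity of joint red_handle below 0.05 rad/s and linear speed of cover below 0.02 m/s and distance of blue_tip from where it was at the start of the episode below 0.012 m); the robot touches nothing.
It fails at once if the cover is lifted more than 15 mm or tipped more than 0.2 rad (z of cover in the frame of valve_box above 0.085 m or angle between cover's own z axis and vertical above 0.2 rad).
It fails at once if the tip of the blue handle is moved more than 12 mm (distance of blue_tip from where it was at the start of the episode above 0.012 m).
It fails at once if another thing on the bench is moved or lifted by more than 20 mm (distance of any of screw_jar, power_brick, tape_roll, screwdriver, kit_board, mug, meter from where it was at the start of the episode above 0.02 m).
It also fails if it takes over 51 s, if anything falls off the work surface, if the arm or the gripper's body presses on something with over 40 N, if the wrist force passes 120 N, or if a joint passes its speed limit or range.

ROBOT

A 6-joint arm with a two-finger parallel gripper is mounted at the origin on the work surface. World frame = base frame: x ahead of the robot, y to its left, z up, the work surface at z = 0. Lengths are in m, angles in rad, forces in N, time in s.
With the tool pointing down it reaches from about 0.3 to 0.825 m from the base axis. Payload 5.4 kg.
Tool frame: the origin (TCP) lies at the very end of the fingers, on their centre line; the grasp point (between the pads) lies 19 mm behind it; z points along the fingers, y is the line along which they close (so a half turn about z gives the same grasp; the last joint's range is limited). The gripper opens to 92 mm and grips with 3 to 60 N. Pads are 20 mm wide; open, the fingers measure 128 mm over their backs; the gripper's body (75 mm by 189 mm) begins 69 mm behind the grasp point.
Start: joints at [-1.509, 0.158, 1.597, -0, 1.386, -0.21], TCP at [0.154, -0.554, 0.215] pointing down, gripper open.
Joint ranges: [-2.91, 2.91], [-0.94, 2.29], [0.18, 2.7], [-1.29, 4.43], [0.17, 2.64], [-3, 3]. Speed limits (rad/s): [2.57, 2.57, 3.14, 3.14, 3.14, 3.14].

INTERFACE

Orientations are given as a rotation vector (axis times angle).
In Python, from workcell import bot gives the robot as it stands. Calls block until the motion is done:
- bot.goto(position, orientation): joint-space move of the TCP to a pose.
- bot.line_to(position, rot=None, max_speed=0.15): straight line of the TCP; rot=None keeps the orientation; max_speed is the mean speed in m/s.
- bot.set_joints(angles): joint-space move.
- bot.set_gripper(opening, newtons=None): opening from 0.0 (shut) to 1.0 (fully open); newtons is the grip in N (None keeps the last); returns when the fingers have stopped.
- bot.hold(seconds).
- bot.inverse_kinematics(position, orientation): joint angles nearest the present ones, or None.
- bot.read_camera(name): name is "scene" or "top"; returns a dict with "pixels" (420x560x3 uint8, blue, green, red), "fx", "fy", "cx", "cy" (pixels), "R" (3x3) and "t" (3): a world point X has camera coordinates R X + t. Camera axes: x right, y down, z forward; pixel columns grow to the right and rows downward; lengths in m; the calibration is good to about 2 mm. A picture is of the moment at which its call begins. There is no depth.
A pose or a line that the arm cannot do raises bot.MotionError and nothing moves.
- bot.job_done(): hands the job in; it is judged then, once.
Readings, each from a call of its own:
- bot.current_clock(): time.
- bot.current_joints(): joint angles.
- bot.current_joint_vel(): joint speeds.
- bot.current_effort(): joint torques, N m.
- bot.current_ee_pos(): TCP position.
- bot.current_tool_rot(): TCP orientation.
- bot.current_contact_force(): force on the tool from outside, world axes, zero at the start.
- bot.current_ft_torque(): the same for the moment, N m.
- bot.current_opening(): opening from 0.0 (shut) to 1.0 (fully open).
- bot.current_grip_force(): force on a finger pad.
Only numpy, scipy, OpenCV 4.12 (cv2) and the standard library are available. Lean on these libraries where they do the work, as an engineer would, in place of code of your own. Each camera call takes 0.05 s, during which the arm holds its last target. There are 200 camera calls.

## Working session

There is one attempt and no reset: what is moved stays moved. The work goes in short steps, each a Python script; the robot and the scene stay as the last script left them, time stands still between calls to the robot, and variables do not carry over. Pictures are saved under pics/ and viewed, at most 10 in all, crops included, and the job is handed in when it is done.

```bash
mkdir -p pics; python3 - <<'E'
from workcell import bot
import cv2
for n in("scene","top"):
    c=bot.read_camera(n); cv2.imwrite(f"pics/{n}0.png",c["pixels"]); print(n,c["fx"],c["cx"],c["cy"],c["R"],c["t"])
print(bot.current_tool_rot(),bot.current_clock())
E
```

```text
scene 402.83045187952933 274.9769728106347 209.74911547469594 [[-6.64210298e-01  7.47545424e-01 -7.20053161e-04]
 [ 5.60958072e-01  4.97786257e-01 -6.61464197e-01]
 [-4.94116101e-01 -4.39755251e-01 -7.49976398e-01]] [ 0.3574148  -0.24166445  1.53841022]
top 432.63690826226946 277.9817519395215 197.28293954809953 [[-0.01390109 -0.99987368 -0.0077056 ]
 [-0.99305642  0.01470579 -0.11671625]
 [ 0.11681482  0.00602961 -0.99313541]] [-0.01506851  0.52819024  1.50442622]
[-3.11098549e+00 -4.25462373e-01 -1.50278173e-04] 0.1
```

View pics/top0.png

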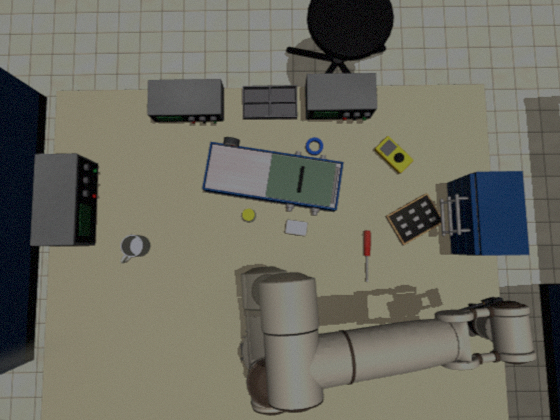

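View pics/scene0.png

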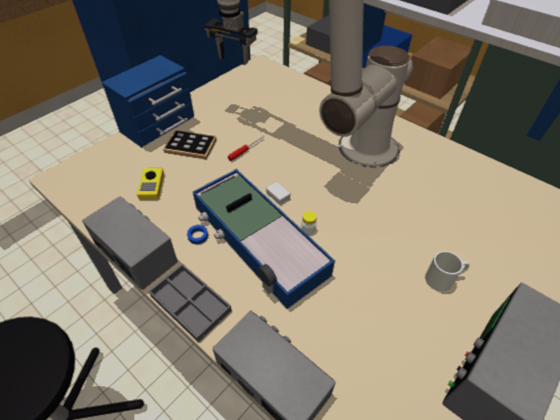

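The top view shows the box with its cover end at the right, about (303,180), and the deck at the left, about (238,172). The gauge is at (231,142), the jar at (248,215), the brick at (296,228) and the tape at (314,146). I'll fit the box pose from a blue mask in both views and check it with an overlay.

```bash
cat > h.py <<'E'
import numpy as np, cv2
from workcell import bot
from scipy.spatial.transform import Rotation as Ro
def proj(c,P):
    q=np.atleast_2d(P)@np.array(c["R"]).T+c["t"]
    return np.c_[c["fx"]*q[:,0]/q[:,2]+c["cx"],c["fy"]*q[:,1]/q[:,2]+c["cy"]]
def ray(c,uv,z):
    R=np.array(c["R"]);o=-R.T@c["t"];d=R.T@np.array([(uv[0]-c["cx"])/c["fx"],(uv[1]-c["cy"])/c["fy"],1])
    return o+d*(z-o[2])/d[2]
def b2w(p,P):
    P=np.atleast_2d(P).astype(float);s,co=np.sin(p[2]),np.cos(p[2])
    return np.c_[p[0]+co*P[:,0]-s*P[:,1],p[1]+s*P[:,0]+co*P[:,1],P[:,2]]
E
python3 - <<'E'
from h import *
from scipy.optimize import least_squares
C={n:bot.read_camera(n) for n in("scene","top")}
K=np.array([[x,y,.08] for x,y in((.085,.235),(.085,-.235),(-.085,-.235),(-.085,.235))])
# rough corners from the top view
g=np.array([[211,143],[343,160],[337,211],[203,192]],float)
W=np.array([ray(C["top"],u,.08) for u in g])
d=W[0]-W[1]; p=[*W.mean(0)[:2],np.arctan2(-d[0],d[1])]
print(p,[np.linalg.norm(W[i]-W[i-1]) for i in range(4)])
# refine: silhouette IoU-like fit - box outline vs edges (distance transform of blue mask boundary)
def blue(c):
    h=cv2.cvtColor(c["pixels"],cv2.COLOR_BGR2HSV); return cv2.inRange(h,(100,110,30),(130,255,255))
t=np.linspace(0,1,60)[:,None]
rim=lambda m:np.vstack([(1-t)*a+t*b for a,b in zip(K*[m,m,1]+0,np.roll(K*[m,m,1],-1,0))])
mid=np.vstack([(1-t)*a+t*b for a,b in zip(*(lambda Q:(Q,np.roll(Q,-1,0)))(K-np.sign(K)*[.003,.003,0]))])
D={n:cv2.distanceTransform(255-blue(c),cv2.DIST_L2,5) for n,c in C.items()}
def f(p,names):
    r=[]
    for n in names:
        uv=proj(C[n],b2w(p,mid)).astype(np.float32)
        r.append(cv2.remap(D[n],uv[:,0].reshape(-1,1),uv[:,1].reshape(-1,1),1).ravel())
    return np.concatenate(r)
for names in(["top"],["scene"],["top","scene"]):
    s=least_squares(f,p,args=(names,),loss="soft_l1",diff_step=1e-3,x_scale=[.01,.01,.02]); print(names,s.x,s.cost)
p=s.x
np.save("box.npy",p)
ims=[]
for n,c in C.items():
    im=cv2.resize(c["pixels"],None,fx=4,fy=4,interpolation=cv2.INTER_CUBIC)
    for a in (K,K*[1,1,0]):
        uv=(proj(c,b2w(p,a))*4+2).astype(int); cv2.polylines(im,[uv],True,(0,0,255),1)
    q=proj(c,b2w(p,[0,0,.08]))[0]*4
    x,y=int(q[0]),int(q[1]); ims.append(im[y-290:y+290,x-(320 if n=="top" else 320):x+320][:, :])
cv2.imwrite("pics/fit.png",cv2.resize(np.hstack([ims[0],ims[1]]),(800,363)))
# other things
h=cv2.cvtColor(C["top"]["pixels"],cv2.COLOR_BGR2HSV)
# rib: dark pixels in cover area
m=np.zeros(h.shape[:2],np.uint8)
poly=proj(C["top"],b2w(p,[[-.07,-.2,.09],[.07,-.2,.09],[.07,-.02,.09],[-.07,-.02,.09]])).astype(np.int32)
cv2.fillPoly(m,[poly],255)
dark=(h[...,2]<45)&(m>0); v,u=np.nonzero(dark); print("rib px",u.mean(),v.mean(),len(u))
w=ray(C["top"],(u.mean(),v.mean()),.095); co,si=np.cos(p[2]),np.sin(p[2]);d=w[:2]-p[:2]
print("rib box",co*d[0]+si*d[1],-si*d[0]+co*d[1])
for nm,uv,z in(("jar",(248,215),.065),("brick",(296,228),.03),("tape",(314,146),.02)): print(nm,ray(C["top"],uv,z))
E
```

```text
[np.float64(0.595362880669973), np.float64(-0.007722262137548383), np.float64(-0.14616439287318111)] [np.float64(0.174137820148811), np.float64(0.46314122488144066), np.float64(0.17883918869463347), np.float64(0.4646734858677612)]
['top'] [ 0.59920387 -0.00580757 -0.16961238] 29.267450213432312
['scene'] [ 0.60712605 -0.00696417 -0.16536522] 38.61478638648987
['top', 'scene'] [ 0.60192099 -0.00620724 -0.17119274] 106.67243611812592
rib px 300.2391304347826 178.6086956521739 92
rib box -0.0022187192986318736 -0.09550891563750429
jar [0.4638201  0.08156536 0.065     ]
brick [ 0.41821851 -0.08455222  0.03      ]
tape [ 0.7142799  -0.15563403  0.02      ]
```

View pics/fit.png

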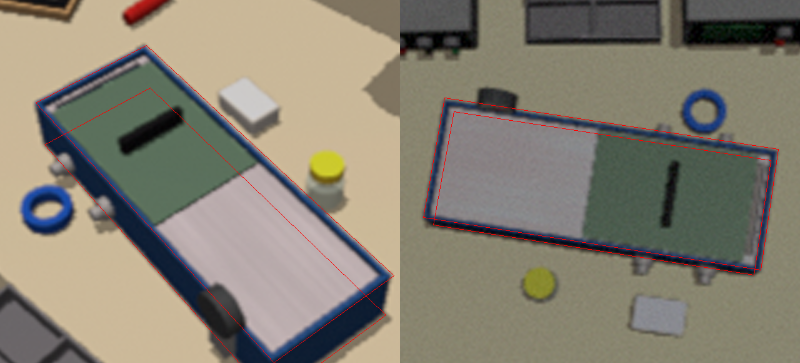

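The fit lies well on both views: box at (0.602, -0.006), yaw -0.171, cover y about -0.096. Next I push the rib with closed fingers.

```bash
cat >> h.py <<'E'
box=np.load("box.npy")
def W(x,y,z): return b2w(box,[x,y,z])[0]
def down(psi): return (Ro.from_euler("z",psi)*Ro.from_euler("x",np.pi)).as_rotvec()
def st(s): print(s,np.round(bot.current_clock(),2),np.round(bot.current_ee_pos(),4),np.round(bot.current_contact_force(),1))
E
python3 - <<'E'
from h import *
bot.set_gripper(0.0); r=down(box[2]+np.pi/2)
bot.goto(W(0,-.14,.2),r); st("above"); print(bot.current_joints())
bot.line_to(W(0,-.14,.083)); st("down")
bot.line_to(W(0,-.10,.083),max_speed=.06); st("contact")
if bot.current_contact_force()[2]<15:
    bot.line_to(W(0,.085,.083),max_speed=.1); st("pushed")
    for y in(.091,.095,.098,.101):
        bot.line_to(W(0,y,.083),max_speed=.04); st(y)
        if np.linalg.norm(bot.current_contact_force()[:2])>10: break
    bot.line_to(W(0,.075,.083)); st("back")
    bot.line_to(W(0,.075,.22),max_speed=.2)
    bot.goto([.33,-.3,.25],r); st("clear")
for n in("top","scene"):
    c=bot.read_camera(n); im=cv2.resize(c["pixels"],None,fx=4,fy=4,interpolation=cv2.INTER_CUBIC)
    q=proj(c,W(0,0,.08))[0]*4; x,y=int(q[0]),int(q[1]); cv2.imwrite(f"pics/{n}1.png",im[y-260:y+260,x-320:x+320]); print(n,x-320,y-260)
E
```

```text
above 3.67 [ 0.5779 -0.1451  0.2   ] [-0.1  0.7  0.2]
[-4.48498970e-01  2.22215782e-01  1.55298204e+00 -3.11697563e-04
  1.36623425e+00 -2.75837941e-01]
down 4.6 [ 0.5789 -0.1446  0.0841] [ 0.5 -1.   0.1]
contact 5.42 [ 0.5847 -0.1041  0.0827] [-0.1  0.1  0.8]
pushed 7.42 [0.6165 0.0775 0.0832] [-0.4 -0.9  0.7]
0.091 7.72 [0.6178 0.0839 0.0832] [ 0.3 -0.7 -1.1]
0.095 7.97 [0.6184 0.0878 0.0832] [ 0.3 -0.7  0.4]
0.098 8.22 [0.6188 0.0885 0.0832] [-1.4 -7.8  0.8]
0.101 8.47 [0.6188 0.0886 0.0832] [ -3.  -16.7   2.8]
back 8.79 [0.6147 0.068  0.083 ] [ 1.1  0.8 -1.6]
clear 11.32 [ 0.3305 -0.2997  0.2499] [-0.4  0.4  0.5]
top 771 437
scene 715 633
```

View pics/top1.png

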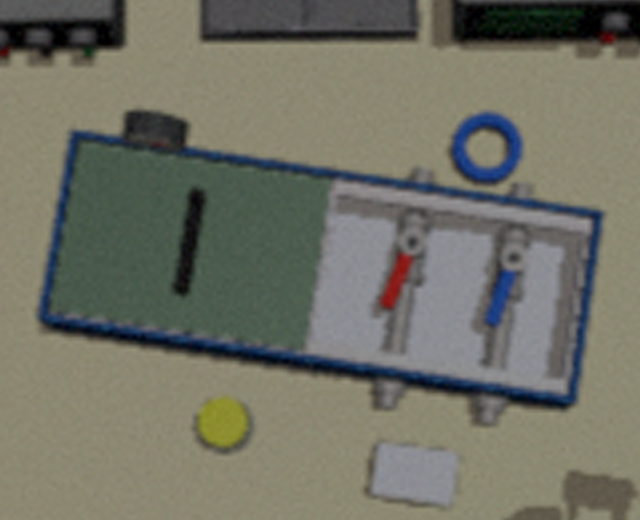

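View pics/scene1.png

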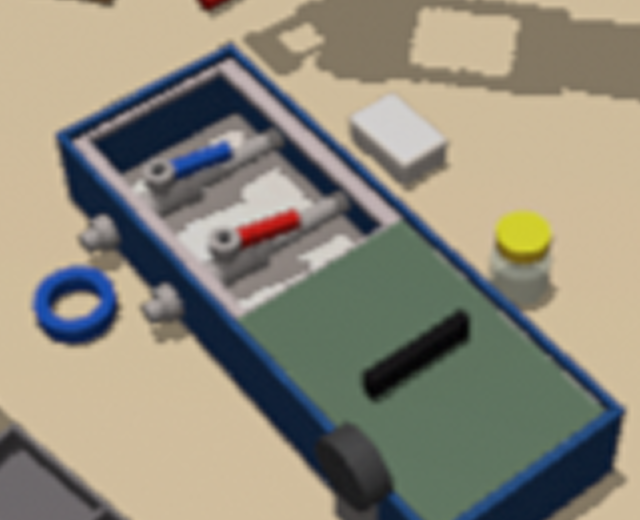

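The cover is at its stop. The red valve is in the y = -75 bay, with its hub at (411,239) in the top crop and its tip at (386,306). The blue one is on the far -y side. I'll check the pivot in both views, then push along the arc.

```bash
python3 - <<'E'
from h import *
C={n:bot.read_camera(n) for n in("top","scene")}
for n,P in(("top",[(411+771,239+437),(386+771,306+437)]),("scene",[(224+715,240+633),(298+715,216+633)])):
    for uv in P:
        w=ray(C[n],np.array(uv)/4-.4,.062)-[*box[:2],0]; print(n,np.round(Ro.from_euler("z",-box[2]).apply(w),4))
piv=np.array([.035,-.075]); r=.042; Z=.050
def pose(a,gap):
    u=np.array([-np.cos(a),np.sin(a)]); n=np.array([np.sin(a),np.cos(a)])
    return W(*(piv+r*u-(.017+gap)*n),Z), down(box[2]+np.pi/2-a)
P,R=pose(.1,.014)
bot.goto(P+[0,0,.12],R); st("above")
bot.line_to(P,max_speed=.12); st("in")
if abs(bot.current_contact_force()[2])<8:
    for a in np.arange(.15,1.56,.14):
        bot.line_to(*pose(a,.002),max_speed=.06); st(round(a,2))
        if np.linalg.norm(bot.current_contact_force())>30: break
    else:
        for g in(.002,0,-.002,-.004,-.006):
            bot.line_to(*pose(1.571,g),max_speed=.04); st(g)
            if np.linalg.norm(bot.current_contact_force()[:2])>12: break
E
```

```text
top [ 0.0355 -0.073   0.062 ]
top [-0.0264 -0.0605  0.062 ]
scene [ 0.0368 -0.076   0.062 ]
scene [-0.0214 -0.0604  0.062 ]
above 12.75 [ 0.5747 -0.1056  0.1705] [-0.5 -0.4 -0.3]
in 13.9 [ 0.5756 -0.105   0.051 ] [ 0.3  0.4 -0.1]
0.15 14.28 [ 0.5782 -0.091   0.0506] [-1.1  0.8 -0.2]
0.29 14.58 [ 0.5776 -0.0847  0.0502] [ 0.1 -0.6 -0.5]
0.43 14.87 [ 0.5782 -0.0781  0.05  ] [0.5 0.  0.2]
0.57 15.16 [ 0.5798 -0.0718  0.05  ] [-1.   0.5 -0.3]
0.71 15.45 [ 0.5822 -0.0658  0.05  ] [-0.1 -0.1  0.3]
0.85 15.74 [ 0.5855 -0.0602  0.0499] [-0.8 -1.4  0.2]
0.99 16.03 [ 0.5895 -0.0551  0.05  ] [-0.7 -0.1  0.6]
1.13 16.32 [ 0.5941 -0.0507  0.05  ] [0.7 0.5 0.1]
1.27 16.62 [ 0.5994 -0.0469  0.05  ] [-0.2 -0.6 -0.3]
1.41 16.91 [ 0.6051 -0.0439  0.05  ] [ 0.6 -0.4 -0.1]
1.55 17.2 [ 0.6111 -0.0418  0.05  ] [ 0.7 -0.3 -0.2]
0.002 17.45 [ 0.6118 -0.0415  0.05  ] [-1.2  0.5 -0.1]
0 17.7 [ 0.614  -0.0416  0.0499] [-1.6  1.4  0. ]
-0.002 17.95 [ 0.6145 -0.0416  0.0497] [-7.6  2.1  4.4]
-0.004 18.2 [ 0.6147 -0.0416  0.0496] [-13.4   2.2   9.3]
```

The handle came up firmly against its stop. I back off, rise and check.

```bash
python3 - <<'E'
from h import *
p=np.array(bot.current_ee_pos()); d=W(1,0,0)-W(0,0,0)
q=p-.018*d; bot.line_to(q,max_speed=.06); bot.line_to(q+[0,0,.16],max_speed=.2)
bot.goto([.33,-.3,.25],down(box[2]+np.pi/2)); st("clear")
ims=[]
for n in("top","scene"):
    c=bot.read_camera(n); im=cv2.resize(c["pixels"],None,fx=4,fy=4,interpolation=cv2.INTER_CUBIC)
    q=proj(c,W(0,0,.08))[0]*4; x,y=int(q[0]),int(q[1]); ims.append(im[y-260:y+260,x-320:x+320])
    for nm,P in(("tip",[.035,-.013,.062]),("piv",[.035,-.075,.062])): print(n,nm,proj(c,W(*P))[0]*4-[x-320,y-260])
cv2.imwrite("pics/end.png",cv2.resize(np.hstack(ims),(800,325)))
E
```

```text
clear 21.65 [ 0.3302 -0.2998  0.2498] [-0.1 -0.1 -0.9]
top tip [341.62790427 227.5366996 ]
top piv [411.56497572 238.35852513]
scene tip [273.09766354 288.14784096]
scene piv [225.04829737 238.06196159]
```

View pics/end.png

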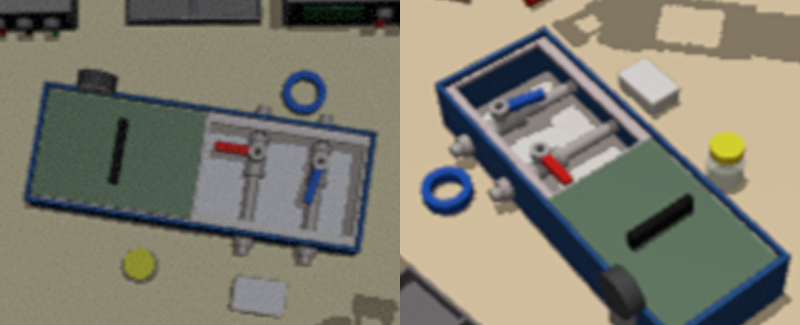

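The red handle lies straight across its pipe, from hub (258,151) to tip (215,146) in the left view, matching the predicted shut position. The cover is at the deck end and the blue handle hasn't moved.

```bash
python3 -c "
from workcell import bot
print(bot.job_done())"
```

```text
the job is handed in; nothing more can be done
None
```

I handed the job in at about 22 s of the 51 s: the cover is against the deck-end stop, the red handle is fully shut against its stop, and the final pictures show the blue handle, jar, brick and tape roll where they were; no verdict was returned.

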